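# Knock a jammed filter cassette loose and shift it to its cradle

### The arm

A 6-joint arm with a two-finger parallel gripper is mounted at the origin on a cart in front of the work surface, level with it; the furniture and walls round the work are solid. World frame = base frame: x ahead of the robot, y to its left, z up, the work surface at z = 0. Lengths are in mm, angles in rad, forces in N, time in s.
With the tool pointing down it reaches from about 250 to 725 mm from the base axis. Payload 9.7 kg.
Tool frame: the origin (TCP) lies on the front face of the gripper's body, between the roots of the fingers; the fingertips stand 73 mm ahead of it and the grasp point (between the pads) lies 54 mm ahead of it; z points along the fingers, y is the line along which they close (so a half turn about z gives the same grasp; the last joint's range is limited). The gripper opens to 85 mm and grips with 20 to 120 N. Pads are 22 mm wide; open, the fingers measure 114 mm over their backs; the gripper's body (76 mm by 85 mm) begins 54 mm behind the grasp point. The pads swing forward as they close: fully open they stand 13 mm farther back than shut.
Start: joints at [-1.126, 0.087, 0.176, 1.66, 0, 1.571], TCP at [236.65, -496.482, 303.884] pointing down, gripper open.
Joint ranges: [-3.13, 3.13], [-0.85, 1.81], [-1.15, 1.24], [-2.2, 2.28], [-1.44, 1.52], [-3.14, 3.14]. Speed limits (rad/s): [2.22, 2.22, 2.57, 3.14, 3.14, 3.14].

### API

Orientations are given as a unit quaternion [w, x, y, z].
In Python, from rig import arm, imaging, models gives the robot as it stands. The module is installed in compiled form; this text tells all that it offers.
- The arm moves only by the tool play_rows, never from a script. Its argument "moves" is one flat list of numbers, 7 for each row, row after row: the turn, a rotation vector about the tool's x, y, z in rad, then the shift along the tool's x, y, z in mm, then the closure, from 0 (fully open) to 1 (shut). A call has 1 to 10 rows; each row shifts and turns the commanded pose from where the row before left it, along the tool's axes as they then stand; what a row does not reach is not made up. A row lasts 1/12 s, in which the tool goes at most 41.7 mm and 7.16 degrees, less where a joint would pass 70% of its speed; a pose out of reach is approached as far as the arm can. A call with a gripper value outside its range is refused whole. The fingers move at their own pace and stop on an object; "force" is the grip in N (left out, the last holds). Time passes only in rows, so rows that do not move let the fingers close. It gives the time, the measured TCP pose, the force, the opening and the grip force at its end, in the units of the state.
- arm.read_state(): the state, without advancing time (a new reading comes with each control period).
- imaging.read_camera(name): name is "scene" or "top" or "wrist"; returns the picture (384x512x3 uint8, red, green, blue); there is no depth.
- imaging.camera_params(name): a dict with "fov_y" (degrees; the focal length in pixels is half the picture's height over the tangent of half this angle, whatever the lens; pixels are square), "cx", "cy" (the principal point, pixels), "k1" (the pictures are not rectified: a ray, as slopes to the right and down, at radius r is drawn at 1 + k1 r^2 times it, then the intrinsics apply), "xyz" and "attitude" of the camera in the world. Camera axes: x right, y up, looking along -z (the intrinsics and any distortion apply to the point x, -y, -z); pixel columns grow to the right and rows downward; lengths in mm; the calibration is good to about 2 mm. A picture is of the moment at which its call begins: read the wrist's pose just before it. camera_params takes no time and is no camera call; for the wrist camera it gives the pose at the moment of the call.
- arm.job_done(): hands the job in; it is judged then, once.
Trained networks look in the newest picture that a camera, given by its name, has taken for a name from the list of things; names that differ only in an ending like _2 or _b are one class to them, and where a whole thing is asked for, a point or a joint stands for the part that bears it (a point fixed in the world has none). Each returns a list of dicts, best first, with "confidence" (0 to 1); they miss things now and then, are a little off and sometimes report something else, mostly with a low value. They report only what shows in the picture. A call takes as long as a camera call.
- models.boxes_of(camera, label): "extent" ([left, top, width, height] in pixels, round what is visible of it).
The state is a dict: "clock": time; "joints": joint angles; "dq": joint speeds; "joint_efforts": joint torques, N m; "ee_pos": TCP position; "eef_rot": TCP orientation; "wrist_force": force on the tool from outside, world axes, zero at the start; "moment": the same for the moment, N m; "gripper_width": opening from 0.0 (shut) to 1.0 (fully open); "gripper_force": force on a finger pad.
Only numpy, scipy, OpenCV 4.12 (cv2) and the standard library are available. Lean on these libraries where they do the work, as an engineer would, in place of code of your own. Each camera call takes 0.05 s, during which the arm holds its last target. There are 200 camera calls.

### The job

The black filter cassette has jammed in the metal dock. Knock it along the dock to the end stops with the white tapping block held in the gripper (keep the fingers off the cassette while it is jammed), lay the block down on the desk, then lift the cassette out. Stand it upright on the bare desk and let go, take it again across its narrow sides, and set it fully down in the blue cradle without disturbing the petri dish, slide mailer or lens blower.

Things in the scene. Friction and masses are not known exactly. Their poses are not given: they have to be found in the camera images.
- cassette: black filter cassette, orange patch on top, round window in each end; 64 mm long (own x), 46 wide (own y), 52 high (own z, up), 0.17 to 0.35 kg; origin under its centre. Steel ears stick out 7 mm from the long sides at the bottom (8 mm high, 20 mm long, at both ends of each side). Can be gripped over its ends (64 mm) or, above the ears, across its sides (46 mm).
- dock: fixed metal dock; origin under the centre of its 130 x 100 x 16 mm base. The base's top is the floor of a channel along own x, between walls 120 mm long, 44 mm high over the floor, 63 mm apart inside (no finger room beside the cassette); both ends open. The jammed cassette stands on the floor, centre at x -22 to -18 mm, long axis along x, lips over its ears holding it down. Push it to +x.
- dock_jam (a point): middle of the rubbing face of the red sprung shoe in the +y wall, which squeezes the cassette on the -y wall: a slow steady push of 5 to 12 N shifts it, a quick bump reads more and may stop short: push again; after about 15 mm it lets go. The lips leave 51 mm of the channel's width free, the released shoe reaches to 18 mm from its axis.
- dock_stop (a point): where the underside centre of the cassette is when its front ears meet the brass end stops (dock x +6 mm, 16 mm above the desk); from 5 mm before that on its ears are clear of the lips and it lifts straight up. The stops, at the walls, leave 48 mm between them for a finger; 22 mm of channel lie ahead of the cassette there, then it is open; behind it the channel is free.
- tap_block: white nylon tapping block with two grey bands, a loose bar on the desk: 130 mm long (own x), 30 wide (own y), 36 high (own z), 0.15 kg; origin under its centre. Gripped across its width at the middle, its nose can enter the dock's channel from the rear (-x) end while the fingers stay outside.
- cradle: fixed blue plastic cradle, base 96 (own x) by 88 mm, floor 6 mm above the desk; origin under its centre. End walls (inner faces x +-36 mm, 44 mm wide, tops flared outward, 51 mm above the desk) leave no room for fingers at the cassette's ends; low side rails (inner faces y +-34 mm, top 12 mm above the desk) leave its sides open. The cassette's long axis goes along x, either way round.
- bare_desk (a point): a fixed point of bare desk between cradle, block and dock, with at least 35 mm of bare desk all round it before anything has been moved. A tall microscope stands beyond it, to the left of the dock: keep hand and arm 150 mm to the robot's side of it (x under 0.52 m where y is over 0.1 m).
- petri_0: bystander: petri dish, 58 mm across, 16 mm high, origin under its centre
- slide_mailer: bystander: flat green slide mailer 34 by 84 (own y) by 15 mm, origin under its centre
- lens_blower: bystander: standing lens blower, black bulb with red nozzle, 49 mm across, 120 mm high, origin under its centre

How it is judged:
By the outcome, as a careful person would: the job done as asked, in the order asked, and still so for the second after the job is handed in, with the robot touching nothing.
It also fails if it takes over 72 s, if anything falls off the work surface, if the arm or the gripper's body presses on something with over 40 N, if the wrist force passes 120 N, or if a joint passes its speed limit or range.

## Working session

There is one attempt and no reset: what is moved stays moved. The work goes in short steps, Python scripts to look and compute and a tool call to move; the robot and the scene stay as the last step left them, time stands still between calls to the robot, and variables do not carry over. Pictures are saved under pics/ and viewed, at most 13 in all, crops included, and the job is handed in when it is done.

Besides the shell and the picture viewer there is one more tool, called after "Request:" in YAML: its name, and indented under it one key for each argument. play_rows: Moves the arm, as the interface text tells. Its arguments: {"type":"object","properties":{"moves":{"type":"array","items":{"type":"number"}},"force":{"type":"number"}},"required":["moves"]}

```bash
mkdir -p pics; ls; cat > h.py <<'E'
import numpy as np, cv2
from scipy.spatial.transform import Rotation as R
from rig import arm, imaging, models
def rot(q): return R.from_quat([q[1],q[2],q[3],q[0]])
def K(p): 
    f=192/np.tan(np.radians(p['fov_y'])/2); return f
def ray(p,u,v):
    f=K(p); d=np.array([(u-p['cx'])/f,(v-p['cy'])/f]); s=d.copy()
    for _ in range(20): s=d/(1+p['k1']*(s@s))
    return rot(p['attitude']).apply([s[0],-s[1],-1])
def onz(p,u,v,z):
    d=ray(p,u,v); o=np.array(p['xyz']); return o+d*(z-o[2])/d[2]
def proj(p,X):
    c=rot(p['attitude']).inv().apply(np.atleast_2d(X)-np.array(p['xyz'])); s=np.c_[c[:,0],-c[:,1]]/-c[:,2:]
    s=s*(1+p['k1']*(s**2).sum(1,keepdims=True)); return s*K(p)+[p['cx'],p['cy']]
def snap(cam,name=None):
    p=imaging.camera_params(cam); im=imaging.read_camera(cam)
    if name: cv2.imwrite(f'pics/{name}.png',cv2.cvtColor(im,cv2.COLOR_RGB2BGR))
    return p,im
E
python3 - <<'E'
from h import *
print(arm.read_state())
for c in ['top','scene']:
    p,im=snap(c,c+'0'); print(c,p)
    for l in ['cassette','dock','dock_jam','tap_block','cradle','petri_0','slide_mailer','lens_blower']:
        r=models.boxes_of(c,l)[:2]; print(l,[(np.round(a['extent']),round(a['confidence'],2)) for a in r])
a=cv2.imread('pics/top0.png');b=cv2.imread('pics/scene0.png')
E
```

```text
pics
{'clock': 0.0, 'joints': array([-1.12603312e+00,  8.74424216e-02,  1.75122143e-01,  1.65983670e+00,
        1.13244197e-05,  1.57077217e+00]), 'dq': array([ 1.89664029e-03, -4.82872031e-04, -4.45080256e-04, -1.56726171e-04,
       -3.37078427e-05,  9.65885326e-04]), 'joint_efforts': array([ 1.25582017e-03, -5.20383167e+01,  4.64807475e+01,  1.61452655e-02,
        1.11858000e-05,  2.44199285e-06]), 'ee_pos': array([ 236.57118488, -496.35395277,  303.18657752]), 'eef_rot': array([-6.64822939e-04,  9.75372057e-01,  2.20564928e-01, -1.44517145e-04]), 'wrist_force': array([ 0.29823953, -0.24300028,  0.11814384]), 'moment': array([ 0.0703928 ,  0.03279889, -0.00975197]), 'gripper_force': 0.0, 'gripper_width': 1.0004140340594272}
top {'fov_y': 57.87633957921902, 'cx': 257.53109927400294, 'cy': 186.69965642799954, 'k1': -0.09994839907644637, 'xyz': array([550.6778378 ,  49.24450542, 908.37774742]), 'attitude': array([-0.70086812, -0.01506732,  0.01009593,  0.71306025])}
cassette []
dock [(array([262., 135.,  43.,  54.]), 0.9)]
dock_jam []
tap_block [(array([278., 199.,  48.,  36.]), 0.
[... 167 characters left out ...]
327., 150.,  26.,  33.]), 0.74)]
lens_blower [(array([263.,  96.,  20.,  22.]), 0.65)]
scene {'fov_y': 42.68920346529543, 'cx': 253.01817588327714, 'cy': 202.87862088391128, 'k1': -0.19284139844896395, 'xyz': array([1017.71368927, -237.77521664,  939.0214056 ]), 'attitude': array([0.83937761, 0.22637913, 0.12239771, 0.47876563])}
cassette []
dock [(array([220., 206.,  65.,  74.]), 0.79)]
dock_jam []
tap_block [(array([170., 191.,  57.,  22.]), 0.62), (array([267.,  97.,  49.,  48.]), 0.3)]
cradle [(array([267.,  96.,  48.,  50.]), 0.59)]
petri_0 [(array([232., 302.,  30.,  27.]), 0.6)]
slide_mailer [(array([186., 278.,   7.,  14.]), 0.56)]
lens_blower [(array([290., 269.,  24.,  33.]), 0.7)]
```

```bash
python3 - <<'E'
import cv2
a=cv2.imread('pics/top0.png')[80:290,150:370];b=cv2.imread('pics/scene0.png')[80:340,150:330]
cv2.imwrite('pics/topc.png',cv2.resize(a,None,fx=2.8,fy=2.8,interpolation=cv2.INTER_CUBIC))
E
```

```text
(no output)
```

View pics/topc.png

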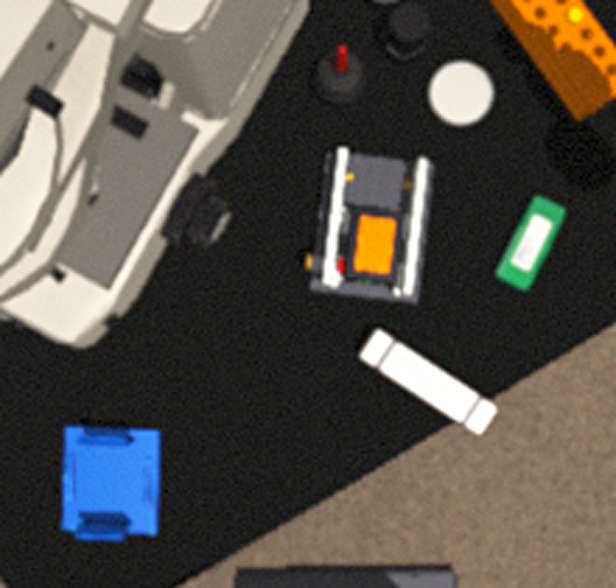

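View pics/scene0.png

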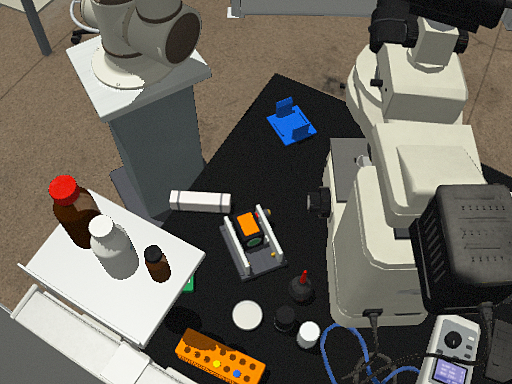

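```bash
python3 - <<'E'
from h import *
p=imaging.camera_params('top')
def c(name,pts,z):
    X=np.array([onz(p,a/2.8+150,b/2.8+80,z) for a,b in pts]); print(name,X[:,:2].round(0).tolist(),'mean',X.mean(0).round(0)); return X
X=c('block',[(377,328),(497,408),(482,433),(360,353)],36); d=X[1]-X[0]; print(np.degrees(np.arctan2(d[1],d[0])))
X=c('wallL',[(342,150),(330,283)],60);d=X[0]-X[1]; print(np.degrees(np.arctan2(d[1],d[0])),np.linalg.norm(d))
X=c('wallR',[(425,157),(411,293)],60);d=X[0]-X[1]; print(np.degrees(np.arctan2(d[1],d[0])),np.linalg.norm(d))
c('patch',[(357,214),(395,214),(390,275),(353,273)],68)
c('cradlebase',[(65,426),(159,429),(158,535),(62,530)],6)
c('petri',[(461,93)],16);c('mailer',[(541,196),(565,205),(523,290),(497,278)],15);c('blower',[(340,78)],30)
c('knob',[(212,208)],60)
c('deskedge',[(490,395),(616,325),(180,588)],0)
E
```

```text
block [[554.0, -13.0], [481.0, -119.0], [458.0, -105.0], [532.0, 3.0]] mean [506. -58.  36.]
-124.69103641731313
wallL [[711.0, 17.0], [594.0, 29.0]] mean [653.  23.  60.]
-6.2175458099808845 117.67987088755942
wallR [[704.0, -56.0], [584.0, -41.0]] mean [644. -49.  60.]
-7.189686780327112 120.51778886971266
patch [[653.0, 5.0], [653.0, -28.0], [600.0, -22.0], [602.0, 10.0]] mean [627.  -9.  68.]
cradlebase [[468.0, 278.0], [464.0, 189.0], [366.0, 192.0], [371.0, 282.0]] mean [417. 235.   6.]
petri [[772.0, -97.0]] mean [772. -97.  16.]
mailer [[674.0, -169.0], [665.0, -191.0], [587.0, -150.0], [599.0, -126.0]] mean [ 631. -159.   15.]
blower [[784.0, 16.0]] mean [784.  16.  30.]
knob [[662.0, 132.0]] mean [662. 132.  60.]
deskedge [[490.0, -120.0], [553.0, -241.0], [314.0, 173.0]] mean [452. -62.   0.]
```

```bash
cat >> h.py <<'E'
def psi(s=None):
    s=s or arm.read_state(); x=rot(s['eef_rot']).apply([1,0,0]); return np.degrees(np.arctan2(x[1],x[0]))
def goal(X,ps=None):
    """print tool-frame shift (before and after turn) and turn about tool z"""
    s=arm.read_state(); r=rot(s['eef_rot']); d=np.array(X)-s['ee_pos']; p0=psi(s)
    sh=lambda a:[round(v,1) for v in (R.from_euler('z',a,degrees=True)*R.from_euler('x',180,degrees=True)).inv().apply(d)]
    z=r.apply([0,0,1]); print('t',round(s['clock'],2),'at',s['ee_pos'].round(1),'psi',round(p0,1),'tilt z',z.round(4),'F',s['wrist_force'].round(1),'w',round(s['gripper_width'],3),'gf',round(s['gripper_force'],1),'q6',round(s['joints'][5],2))
    print(' shift now',sh(p0), end=' ')
    if ps is not None: print('turn z rad',round(np.radians(-((ps-p0+180)%360-180)),3),'shift after turn',sh(ps))
    tb=r.inv().apply([0,0,-1]); print('level rotvec',np.cross([0,0,1],tb).round(4))
E
python3 - <<'E'
from h import *
p=imaging.camera_params('wrist'); s=arm.read_state(); r=rot(s['eef_rot'])
print(p, 'cam in tool',r.inv().apply(p['xyz']-s['ee_pos']).round(1)); print((r.inv()*rot(p['attitude'])).as_matrix().round(3))
q=imaging.camera_params('scene')
for u,v in [(65,185),(100,230),(205,255),(75,190)]: print(onz(q,u,v,0).round(0),onz(q,u,v,150).round(0))
goal((500,-50,330),-124.7)
E
```

```text
{'fov_y': 62.73253467415128, 'cx': 251.14672912944192, 'cy': 195.48905426637413, 'k1': -0.07609699535495779, 'xyz': array([ 299.33294034, -467.26944281,  373.88892458]), 'attitude': array([ 0.83797077, -0.1139816 ,  0.07243367, -0.52874053])} cam in tool [ 69.2   0.6 -70. ]
[[ 0.     0.964  0.268]
 [ 1.    -0.     0.001]
 [ 0.001  0.268 -0.964]]
[ 300. -304.    0.] [ 415. -293.  150.]
[ 451. -274.    0.] [ 541. -268.  150.]
[ 618. -104.    0.] [ 681. -125.  150.]
[ 325. -287.    0.] [ 436. -279.  150.]
t 0.9 at [ 236.6 -496.5  303.9] psi 25.5 tilt z [ 0. -0. -1.] F [ 0.6  0.  -0.1] w 1.002 gf 0.0 q6 1.57
 shift now [np.float64(429.8), np.float64(-289.7), np.float64(-26.1)] turn z rad 2.621 shift after turn [np.float64(-517.0), np.float64(37.7), np.float64(-26.1)]
level rotvec [ 0. -0.  0.]
```

View pics/top0.png

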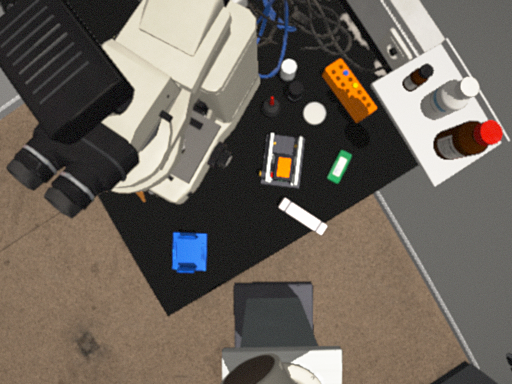

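Request:
play_rows:
  moves: [0, 0, 0, 30.7, -20.7, -1.8, 0, 0, 0, 0, 30.7, -20.7, -1.8, 0, 0, 0, 0, 30.7, -20.7, -1.8, 0, 0, 0, 0, 30.7, -20.7, -1.8, 0, 0, 0, 0, 30.7, -20.7, -1.8, 0, 0, 0, 0, 30.7, -20.7, -1.8, 0, 0, 0, 0, 30.7, -20.7, -1.8, 0, 0, 0, 0, 30.7, -20.7, -1.8, 0, 0, 0, 0, 30.7, -20.7, -1.8, 0, 0, 0, 0, 30.7, -20.7, -1.8, 0]

```text
clock: 1.73
ee_pos: [425.2, -175.8, 322.2]
eef_rot: [0.0, 0.975, 0.221, 0.0]
wrist_force: [-0.1, -0.1, -0.2]
gripper_width: 1.001
gripper_force: 0.0
```

Request:
play_rows:
  moves: [0, 0, 0, 30.7, -20.7, -1.8, 0, 0, 0, 0, 30.7, -20.7, -1.8, 0, 0, 0, 0, 30.7, -20.7, -1.8, 0, 0, 0, 0, 30.7, -20.7, -1.8, 0, 0, 0, 0.119, 0, 0, 0, 0, 0, 0, 0.119, 0, 0, 0, 0, 0, 0, 0.119, 0, 0, 0, 0, 0, 0, 0.119, 0, 0, 0, 0, 0, 0, 0.119, 0, 0, 0, 0, 0, 0, 0.119, 0, 0, 0, 0]

```text
clock: 2.57
ee_pos: [492.0, -94.3, 329.0]
eef_rot: [-0.017, 0.995, -0.1, 0.001]
wrist_force: [1.3, -0.4, -0.4]
gripper_width: 0.999
gripper_force: 0.0
```

Request:
play_rows:
  moves: [0, 0, 0.119, 0, 0, 0, 0, 0, 0, 0.119, 0, 0, 0, 0, 0, 0, 0.119, 0, 0, 0, 0, 0, 0, 0.119, 0, 0, 0, 0, 0, 0, 0.119, 0, 0, 0, 0, 0, 0, 0.119, 0, 0, 0, 0, 0, 0, 0.119, 0, 0, 0, 0, 0, 0, 0.119, 0, 0, 0, 0, 0, 0, 0.119, 0, 0, 0, 0, 0, 0, 0.119, 0, 0, 0, 0]

```text
clock: 3.4
ee_pos: [308.8, -357.4, 327.1]
eef_rot: [-0.133, 0.876, -0.463, -0.018]
wrist_force: [1.2, 0.6, -0.9]
gripper_width: 0.999
gripper_force: 0.0
```

Request:
play_rows:
  moves: [0, 0, 0.119, 0, 0, 0, 0, 0, 0, 0.119, 0, 0, 0, 0, 0, 0, 0.119, 0, 0, 0, 0, 0, 0, 0.119, 0, 0, 0, 0, 0, 0, 0.119, 0, 0, 0, 0, 0, 0, 0.119, 0, 0, 0, 0, 0, 0, 0, 0, 0, 0, 0]

```text
clock: 3.98
ee_pos: [127.8, -427.7, 324.0]
eef_rot: [-0.198, 0.736, -0.646, -0.041]
wrist_force: [-0.4, 0.0, 0.5]
gripper_width: 1.001
gripper_force: 0.0
```

```bash
python3 - <<'E'
from h import *
goal((500,-50,330),-124.7)
p,im=snap('wrist','w1')
for l in ['cassette','dock','tap_block']:
    print(l,[(np.round(a['extent']),round(a['confidence'],2)) for a in models.boxes_of('wrist',l)[:2]])
b=cv2.imread('pics/w1.png'); cv2.imwrite('pics/w1b.png',cv2.resize(b,None,fx=1.5625,fy=1.5625,interpolation=cv2.INTER_CUBIC))
np.save('w1.npy',p,allow_pickle=True)
E
```

```text
t 3.98 at [ 127.8 -427.7  324. ] psi -80.2 tilt z [ 0.1959  0.3452 -0.9179] F [-0.4  0.   0.5] w 1.001 gf 0.0 q6 3.14
 shift now [np.float64(-308.7), np.float64(-431.2), np.float64(-6.0)] turn z rad 0.777 shift after turn [np.float64(-522.5), np.float64(-91.0), np.float64(-6.0)]
level rotvec [-0.2389  0.317   0.    ]
cassette [(array([  9., 248.,  47.,  29.]), 0.7)]
dock [(array([  1., 213.,  66.,  66.]), 0.83)]
tap_block [(array([ 65., 218.,  41.,  50.]), 0.68)]
```

View pics/w1b.png

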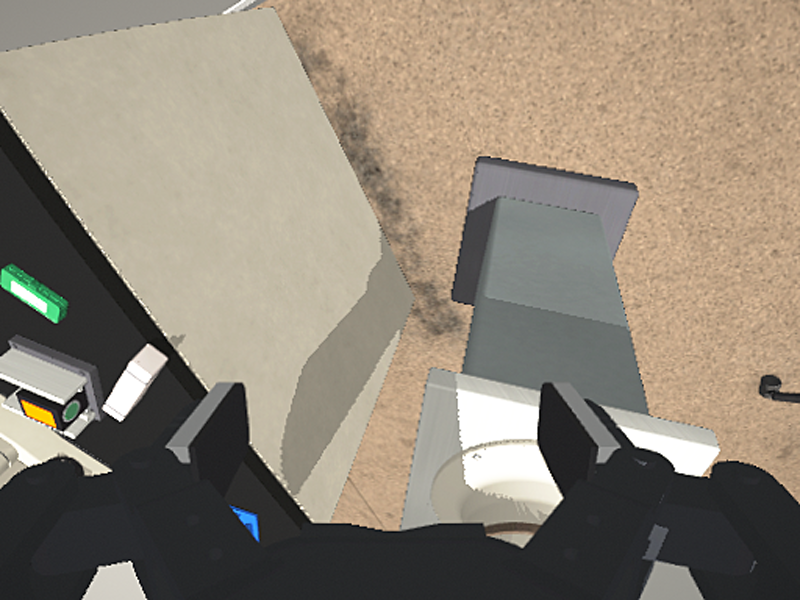

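```bash
python3 - <<'E'
from h import *
s=arm.read_state(); r=rot(s['eef_rot'])
g=R.from_euler('z',55.3,degrees=True)*R.from_euler('x',180,degrees=True)
v=(r.inv()*g).as_rotvec(); print(v, np.linalg.norm(v)); print(s['joints'].round(2))
for f in (.25,.5,.75): print((r*R.from_rotvec(v*f)).apply([0,0,1]).round(2))
E
```

```text
[-0.50075085 -0.14472006 -2.35517048] 2.412161542989715
[-1.39  0.09  0.18  1.97  0.26  3.14]
[ 0.07  0.33 -0.94]
[-0.02  0.24 -0.97]
[-0.05  0.12 -0.99]
```

Request:
play_rows:
  moves: [-0.025, -0.0072, -0.1178, 0, 0, 0, 0, -0.025, -0.0072, -0.1178, 0, 0, 0, 0, -0.025, -0.0072, -0.1178, 0, 0, 0, 0, -0.025, -0.0072, -0.1178, 0, 0, 0, 0, -0.025, -0.0072, -0.1178, 0, 0, 0, 0, -0.025, -0.0072, -0.1178, 0, 0, 0, 0, -0.025, -0.0072, -0.1178, 0, 0, 0, 0, -0.025, -0.0072, -0.1178, 0, 0, 0, 0, -0.025, -0.0072, -0.1178, 0, 0, 0, 0, -0.025, -0.0072, -0.1178, 0, 0, 0, 0]

```text
clock: 5.02
ee_pos: [133.5, -426.3, 324.9]
eef_rot: [-0.12, 0.987, -0.104, -0.024]
wrist_force: [0.1, 0.7, 0.4]
gripper_width: 1.0
gripper_force: 0.0
```

Request:
play_rows:
  moves: [-0.025, -0.0072, -0.1178, 0, 0, 0, 0, -0.025, -0.0072, -0.1178, 0, 0, 0, 0, -0.025, -0.0072, -0.1178, 0, 0, 0, 0, -0.025, -0.0072, -0.1178, 0, 0, 0, 0, -0.025, -0.0072, -0.1178, 0, 0, 0, 0, -0.025, -0.0072, -0.1178, 0, 0, 0, 0, -0.025, -0.0072, -0.1178, 0, 0, 0, 0, -0.025, -0.0072, -0.1178, 0, 0, 0, 0, -0.025, -0.0072, -0.1178, 0, 0, 0, 0, -0.025, -0.0072, -0.1178, 0, 0, 0, 0]

```text
clock: 5.85
ee_pos: [133.5, -426.1, 325.0]
eef_rot: [0.001, 0.884, 0.468, 0.0]
wrist_force: [0.2, 0.5, -0.3]
gripper_width: 1.005
gripper_force: 0.0
```

```bash
python3 - <<'E'
from h import *
goal((470,-70,330),55.3)
E
```

```text
t 5.85 at [ 133.5 -426.1  325. ] psi 55.8 tilt z [ 0.0015 -0.0011 -1.    ] F [ 0.2  0.5 -0.3] w 1.005 gf 0.0 q6 0.9
 shift now [np.float64(483.7), np.float64(78.3), np.float64(-5.0)] turn z rad 0.009 shift after turn [np.float64(484.4), np.float64(74.0), np.float64(-5.0)]
level rotvec [ 0.0018  0.0001 -0.    ]
```

Request:
play_rows:
  moves: [0.002, 0, 0.009, 37.2, 5.7, 0, 0, 0, 0, 0, 37.2, 5.7, 0, 0, 0, 0, 0, 37.2, 5.7, 0, 0, 0, 0, 0, 37.2, 5.7, 0, 0, 0, 0, 0, 37.2, 5.7, 0, 0, 0, 0, 0, 37.2, 5.7, 0, 0, 0, 0, 0, 37.2, 5.7, 0, 0, 0, 0, 0, 37.2, 5.7, 0, 0, 0, 0, 0, 37.2, 5.7, 0, 0, 0, 0, 0, 37.2, 5.7, 0, 0]

```text
clock: 6.68
ee_pos: [394.2, -152.3, 325.5]
eef_rot: [-0.001, 0.887, 0.462, 0.001]
wrist_force: [0.4, -1.1, 0.6]
gripper_width: 1.002
gripper_force: 0.0
```

Request:
play_rows:
  moves: [0, 0, 0, 37.2, 5.7, 0, 0, 0, 0, 0, 37.2, 5.7, 0, 0, 0, 0, 0, 37.2, 5.7, 0, 0, 0, 0, 0, 0, 0, 0, 0, 0, 0, 0, 0, 0, 0, 0]

```text
clock: 7.1
ee_pos: [472.1, -71.3, 324.7]
eef_rot: [-0.001, 0.886, 0.463, -0.0]
wrist_force: [-0.2, -0.0, -0.2]
gripper_width: 0.998
gripper_force: 0.0
```

```bash
python3 - <<'E'
from h import *
p,im=snap('wrist','w2')
goal((506,-58,200),55.3)
r=models.boxes_of('wrist','tap_block'); print(r[:2])
m=(im.min(2)>150).astype(np.uint8)
n,lab,st,ce=cv2.connectedComponentsWithStats(m)
for i in range(1,n):
    if st[i,4]>400: print(st[i],ce[i].round(0))
E
```

```text
t 7.15 at [471.5 -72.4 325. ] psi 55.0 tilt z [-0.0015  0.002  -1.    ] F [-1.2 -1.   0.1] w 1.0 gf 0.0 q6 2.03
 shift now [np.float64(31.6), np.float64(20.0), np.float64(125.0)] turn z rad -0.005 shift after turn [np.float64(31.5), np.float64(20.2), np.float64(125.0)]
level rotvec [-0.0024 -0.0007  0.    ]
[{'extent': [253.8, 79.3, 31.3, 119.1], 'confidence': 0.84}]
[ 449   12   51   52 2051] [474.  39.]
[ 312   28  120   61 1526] [367.  61.]
[256  82  27  16 417] [269.  90.]
[  140   102   372   248 28624] [282. 249.]
[  15  105  121   58 1386] [ 75. 136.]
[379 140  41  20 639] [399. 149.]
[   0  205   85  101 2787] [ 37. 258.]
[   0  246   42   58 1292] [ 16. 277.]
[409 359  42  25 684] [429. 374.]
```

View pics/w2.png

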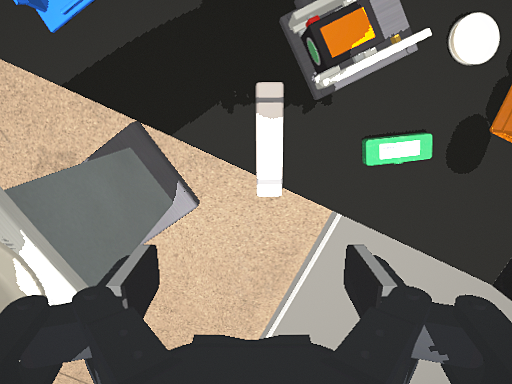

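```bash
python3 - <<'E'
from h import *
p=imaging.camera_params('wrist')
X=np.array([onz(p,u,v,36) for u,v in [(256.5,82),(284,82.5),(282.5,196.5),(256.5,197)]]); print(X.round(1).tolist(),X.mean(0).round(1))
e=(X[0]+X[1]-X[2]-X[3])/2; print(np.linalg.norm(e),np.degrees(np.arctan2(e[1],e[0])),np.linalg.norm(X[0]-X[1]),np.linalg.norm(X[2]-X[3]))
m=X.mean(0); c=np.degrees(np.arctan2(e[1],e[0])); goal((m[0],m[1],78),c)
for n,u,v,z in [('wallR rear',321,82,60),('wallR front',430,33,60),('base rr',317,98,16),('base rl',282,24,16)]: print(n,onz(p,u,v,z).round(1))
E
```

```text
[[532.0, 2.6, 36.0], [556.3, -14.9, 36.0], [483.5, -121.0, 36.0], [457.9, -103.8, 36.0]] [507.4 -59.3  36. ]
129.21837847186796 55.35520097864179 29.903812694524518 30.820183483331174
t 7.2 at [471.  -73.3 325.2] psi 54.9 tilt z [-0.0012  0.0018 -1.    ] F [-0.1 -0.3 -0.2] w 1.001 gf 0.0 q6 2.03
 shift now [np.float64(32.4), np.float64(21.7), np.float64(247.2)] turn z rad -0.008 shift after turn [np.float64(32.2), np.float64(22.0), np.float64(247.2)]
level rotvec [-0.002  -0.0008  0.    ]
wallR rear [584.6 -36.1  60. ]
wallR front [703.2 -57.7  60. ]
base rr [580.8 -50.9  16. ]
base rl [592.   38.7  16. ]
```

Request:
play_rows:
  moves: [-0.002, -0.001, -0.007, 5.4, 3.65, 36, 0, 0, 0, 0, 5.4, 3.65, 36, 0, 0, 0, 0, 5.4, 3.65, 36, 0, 0, 0, 0, 5.4, 3.65, 36, 0, 0, 0, 0, 5.4, 3.65, 36, 0, 0, 0, 0, 5.4, 3.65, 36, 0, 0, 0, 0, 0, 0, 14, 0, 0, 0, 0, 0, 0, 10, 0, 0, 0, 0, 0, 0, 7, 0, 0, 0, 0, 0, 0, 0, 0]

```text
clock: 8.03
ee_pos: [507.2, -60.5, 77.8]
eef_rot: [-0.0, 0.886, 0.463, -0.0]
wrist_force: [-0.5, 0.0, -0.9]
gripper_width: 0.998
gripper_force: 0.0
```

```bash
python3 - <<'E'
from h import *
goal((507.4,-59.3,78),55.35)
E
```

```text
t 8.03 at [507.2 -60.5  77.8] psi 55.1 tilt z [-3.e-04  0.e+00 -1.e+00] F [-0.5  0.  -0.9] w 0.998 gf 0.0 q6 2.06
 shift now [np.float64(1.1), np.float64(-0.5), np.float64(-0.2)] turn z rad -0.004 shift after turn [np.float64(1.1), np.float64(-0.5), np.float64(-0.2)]
level rotvec [-0.0003  0.0001  0.    ]
```

Request:
play_rows:
  moves: [0, 0, -0.004, 1, -0.5, 0, 1, 0, 0, 0, 0, 0, 0, 1, 0, 0, 0, 0, 0, 0, 1, 0, 0, 0, 0, 0, 0, 1, 0, 0, 0, 0, 0, 0, 1, 0, 0, 0, 0, 0, 0, 1, 0, 0, 0, 0, 0, 0, 1, 0, 0, 0, 0, 0, 0, 1]
  force: 80

```text
clock: 8.7
ee_pos: [508.3, -58.9, 79.0]
eef_rot: [0.0, 0.885, 0.465, 0.001]
wrist_force: [-1.3, -0.8, 6.8]
gripper_width: 0.342
gripper_force: 80.5
```

Request:
play_rows:
  moves: [0, 0, 0, 0, 0, -15, 1, 0, 0, 0, 0, 0, -35, 1, 0, 0, 0, 0, 0, -35, 1, 0, 0, 0, 3, 20, -35, 1, 0, 0, 0, 3, 20, -35, 1, 0, 0, 0, 4, 20, -15, 1, 0, 0, 0, 0, 0, 0, 1, 0, 0, 0, 0, 0, 0, 1]

```text
clock: 9.37
ee_pos: [563.5, -85.0, 248.1]
eef_rot: [0.0, 0.885, 0.465, 0.0]
wrist_force: [-0.6, -0.3, -1.1]
gripper_width: 0.337
gripper_force: 79.9
```

```bash
python3 - <<'E'
from h import *
p,im=snap('wrist','w3')
goal((507,-59.3,78),173.3)
np.save('w3.npy',p,allow_pickle=True)
b=cv2.imread('pics/w3.png'); cv2.imwrite('pics/w3b.png',cv2.resize(b[:240,170:],None,fx=2.3,fy=2.3,interpolation=cv2.INTER_CUBIC))
E
```

```text
t 9.42 at [562.6 -84.6 247. ] psi 55.4 tilt z [-1.7e-03  4.0e-04 -1.0e+00] F [ 0.6 -0.4 -2.5] w 0.34 gf 79.9 q6 2.03
 shift now [np.float64(-10.7), np.float64(-60.2), np.float64(169.0)] turn z rad -2.058 shift after turn [np.float64(58.2), np.float64(18.7), np.float64(169.0)]
level rotvec [-0.0017  0.0007  0.    ]
```

View pics/w3b.png

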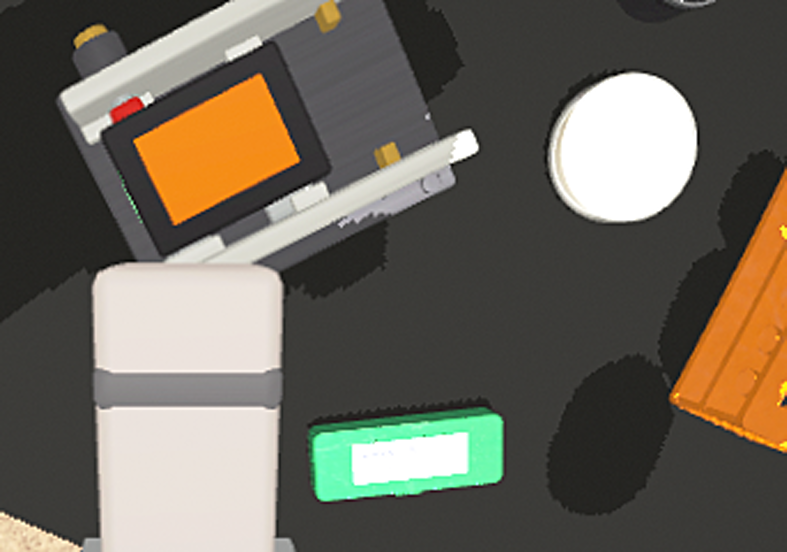

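```bash
python3 - <<'E'
from h import *
p=np.load('w3.npy',allow_pickle=True).item()
P=lambda u,v,z: onz(p,u/2.3+170,v/2.3,z)
X=np.array([P(u,v,68) for u,v in [(102,132),(272,43),(329,165),(165,252)]]); print(X.round(1).tolist(),X.mean(0).round(1))
for i,j in [(0,1),(3,2),(0,3),(1,2)]:
    d=X[j]-X[i]; print(np.linalg.norm(d[:2]).round(1),np.degrees(np.arctan2(d[1],d[0])).round(1))
O=np.array([P(u,v,68) for u,v in [(134,140),(262,73),(300,160),(173,226)]]); print('orange',O.mean(0).round(1))
for i,j in [(0,1),(3,2)]:
    d=O[j]-O[i]; print(np.linalg.norm(d[:2]).round(1),np.degrees(np.arctan2(d[1],d[0])).round(1))
for n,u,v,z in [('base fr',455,183,16),('wallR front',478,145,60),('wallR front in',465,128,60),('wallL rear outer',60,98,60),('wallL rear inner',75,122,60),('base rear L',62,112,16),('stopL',328,15,40),('stopR',388,155,40),('baseR mid',285,268,16),('floor front',385,0,16),('floor front2',437,133,16)]: print(n,P(u,v,z).round(1))
E
```

```text
[[602.1, 17.4, 68.0], [662.4, 8.7, 68.0], [657.4, -33.0, 68.0], [597.1, -25.5, 68.0]] [629.7  -8.1  68. ]
60.8 -8.2
60.7 -7.1
43.2 -96.7
42.0 -96.8
orange [629.6  -8.5  68. ]
46.0 -8.1
46.6 -7.7
base fr [707.3 -67.8  16. ]
wallR front [705.1 -55.8  60. ]
wallR front in [704.1 -48.6  60. ]
wallL rear outer [597.   35.7  60. ]
wallL rear inner [596.6  26.7  60. ]
base rear L [593.5  42.1  16. ]
stopL [690.5   9.7  40. ]
stopR [683.3 -42.5  40. ]
baseR mid [632.4 -57.6  16. ]
floor front [719.2   5.5  16. ]
floor front2 [710.9 -47.4  16. ]
```

Request:
play_rows:
  moves: [0, 0, -0.1137, 0, 0, 0, 1, 0, 0, -0.1137, 0, 0, 0, 1, 0, 0, -0.1137, 0, 0, 0, 1, 0, 0, -0.1137, 0, 0, 0, 1, 0, 0, -0.1137, 0, 0, 0, 1, 0, 0, -0.1137, 0, 0, 0, 1, 0, 0, -0.1137, 0, 0, 0, 1, 0, 0, -0.1137, 0, 0, 0, 1, 0, 0, -0.1137, 0, 0, 0, 1, 0, 0, -0.1137, 0, 0, 0, 1]

```text
clock: 10.25
ee_pos: [561.6, -84.2, 246.4]
eef_rot: [-0.001, 0.493, 0.87, -0.001]
wrist_force: [0.5, -0.6, -0.9]
gripper_width: 0.338
gripper_force: 79.7
```

Request:
play_rows:
  moves: [0, 0, -0.1137, 0, 0, 0, 1, 0, 0, -0.1137, 0, 0, 0, 1, 0, 0, -0.1137, 0, 0, 0, 1, 0, 0, -0.1137, 0, 0, 0, 1, 0, 0, -0.1137, 0, 0, 0, 1, 0, 0, -0.1137, 0, 0, 0, 1, 0, 0, -0.1137, 0, 0, 0, 1, 0, 0, -0.1137, 0, 0, 0, 1, 0, 0, 0, 0, 0, 0, 1]

```text
clock: 11.0
ee_pos: [561.7, -84.2, 246.5]
eef_rot: [-0.001, 0.061, 0.998, 0.0]
wrist_force: [0.0, 0.5, -1.7]
gripper_width: 0.336
gripper_force: 79.7
```

```bash
python3 - <<'E'
from h import *
goal((501.7,6.4,101),172.7)
E
```

```text
t 11.0 at [561.7 -84.2 246.5] psi 173.0 tilt z [-2.8e-03  5.0e-04 -1.0e+00] F [ 0.   0.5 -1.7] w 0.336 gf 79.7 q6 -0.03
 shift now [np.float64(70.6), np.float64(82.6), np.float64(145.5)] turn z rad 0.005 shift after turn [np.float64(71.0), np.float64(82.3), np.float64(145.5)]
level rotvec [ 0.0001 -0.0028  0.    ]
```

Request:
play_rows:
  moves: [0, -0.003, 0.005, 17.7, 20.6, 10, 1, 0, 0, 0, 17.7, 20.6, 10, 1, 0, 0, 0, 17.7, 20.6, 10, 1, 0, 0, 0, 17.7, 20.6, 10, 1, 0, 0, 0, 0, 0, 30, 1, 0, 0, 0, 0, 0, 30, 1, 0, 0, 0, 0, 0, 30, 1, 0, 0, 0, 0, 0, 15, 1, 0, 0, 0, 0, 0, 0, 1]

```text
clock: 11.75
ee_pos: [500.8, 6.5, 98.1]
eef_rot: [-0.002, 0.068, 0.998, -0.0]
wrist_force: [-1.6, -0.0, -0.8]
gripper_width: 0.339
gripper_force: 79.8
```

```bash
python3 - <<'E'
from h import *
goal((501.7,6.4,101),172.7)
p,im=snap('scene'); q,it=snap('top')
a=cv2.resize(im[160:290,150:310],None,fx=2.4,fy=2.4,interpolation=cv2.INTER_CUBIC);b=cv2.resize(it[120:240,230:330],None,fx=2.6,fy=2.6,interpolation=cv2.INTER_CUBIC)
b=b[:312]; a=a[:312]
cv2.imwrite('pics/c4.png',np.hstack([a,b])[:,:,::-1])
E
```

```text
t 11.75 at [500.8   6.5  98.1] psi 172.2 tilt z [-4.7e-03 -4.0e-04 -1.0e+00] F [-1.6 -0.  -0.8] w 0.339 gf 79.8 q6 0.15
 shift now [np.float64(-0.9), np.float64(0.0), np.float64(-2.9)] turn z rad -0.009 shift after turn [np.float64(-0.9), np.float64(0.0), np.float64(-2.9)]
level rotvec [-0.0011 -0.0046  0.    ]
```

View pics/c4.png

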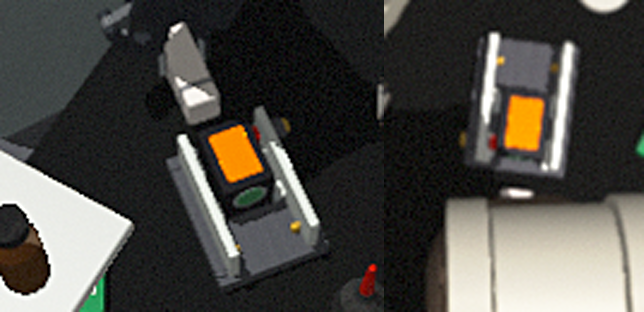

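Request:
play_rows:
  moves: [0, 0, -0.008, -1, -1, -2.5, 1, 0, 0, 0, -9, 0, 0, 1, 0, 0, 0, -9, 0, 0, 1, 0, 0, 0, -6, 0, 0, 1, 0, 0, 0, -2, 0, 0, 1, 0, 0, 0, -1, 0, 0, 1, 0, 0, 0, -1, 0, 0, 1, 0, 0, 0, -1, 0, 0, 1, 0, 0, 0, -1, 0, 0, 1, 0, 0, 0, -1, 0, 0, 1]

```text
clock: 12.68
ee_pos: [532.3, 1.7, 105.3]
eef_rot: [-0.003, 0.062, 0.998, 0.0]
wrist_force: [-28.4, 4.7, 16.7]
gripper_width: 0.339
gripper_force: 82.2
```

Request:
play_rows:
  moves: [0, 0, 0, -1, 0, 0, 1, 0, 0, 0, -1, 0, 0, 1, 0, 0, 0, -1, 0, 0, 1, 0, 0, 0, -1, 0, 0, 1, 0, 0, 0, -1, 0, 0, 1]

```text
clock: 13.1
ee_pos: [537.3, 0.9, 105.3]
eef_rot: [-0.002, 0.062, 0.998, 0.0]
wrist_force: [-23.3, 1.9, 12.0]
gripper_width: 0.337
gripper_force: 81.6
```

```bash
python3 - <<'E'
from h import *
goal((650.5-91*.9917,-12.7+91*.128,101),172.7)
E
```

```text
t 13.1 at [537.3   0.9 105.3] psi 172.8 tilt z [-4.6e-03  3.0e-04 -1.0e+00] F [-23.3   1.9  12. ] w 0.337 gf 81.6 q6 0.13
 shift now [np.float64(-23.0), np.float64(0.9), np.float64(4.3)] turn z rad 0.002 shift after turn [np.float64(-23.0), np.float64(0.9), np.float64(4.3)]
level rotvec [-0.0002 -0.0046  0.    ]
```

```bash
python3 - <<'E'
from h import *
s=arm.read_state(); print(s['moment'].round(2))
p,im=snap('scene'); q,it=snap('top')
a=cv2.resize(im[170:290,165:305],None,fx=3,fy=3,interpolation=cv2.INTER_CUBIC);b=cv2.resize(it[120:210,240:330],None,fx=4,fy=4,interpolation=cv2.INTER_CUBIC)
cv2.imwrite('pics/c5.png',np.hstack([a,b])[:,:,::-1])
E
```

```text
[ 0.41  3.88 -0.12]
```

View pics/c5.png

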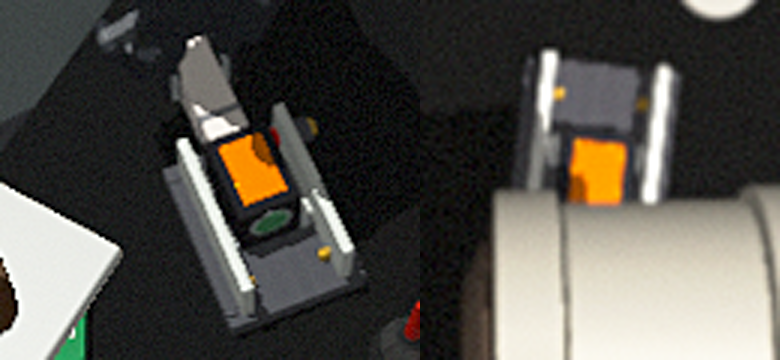

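Request:
play_rows:
  moves: [0, 0, 0, 0, 0, -1, 1, 0, 0, 0, 0, 0, -1, 1, 0, 0, 0, 0, 0, 0, 1]

```text
clock: 13.45
ee_pos: [537.7, 0.8, 105.9]
eef_rot: [-0.002, 0.062, 0.998, -0.0]
wrist_force: [-13.8, 1.6, 0.6]
gripper_width: 0.338
gripper_force: 79.8
```

Request:
play_rows:
  moves: [0, 0, 0, -1, 0, 0, 1, 0, 0, 0, -1, 0, 0, 1, 0, 0, 0, -1, 0, 0, 1]

```text
clock: 13.7
ee_pos: [540.6, 0.5, 106.0]
eef_rot: [-0.002, 0.062, 0.998, -0.0]
wrist_force: [-15.2, 1.5, 0.6]
gripper_width: 0.335
gripper_force: 80.0
```

Request:
play_rows:
  moves: [0, 0, 0, -1, 0, 0, 1, 0, 0, 0, -1, 0, 0, 1, 0, 0, 0, -1, 0, 0, 1, 0, 0, 0, -1, 0, 0, 1, 0, 0, 0, -1, 0, 0, 1, 0, 0, 0, -1, 0, 0, 1, 0, 0, 0, -1, 0, 0, 1, 0, 0, 0, -1, 0, 0, 1, 0, 0, 0, -1, 0, 0, 1, 0, 0, 0, -1, 0, 0, 1]

```text
clock: 14.53
ee_pos: [552.1, -1.0, 106.4]
eef_rot: [-0.0, 0.063, 0.998, -0.0]
wrist_force: [-2.4, -0.6, -2.4]
gripper_width: 0.337
gripper_force: 79.6
```

Request:
play_rows:
  moves: [0, 0, 0, -1, 0, 0, 1, 0, 0, 0, -1, 0, 0, 1, 0, 0, 0, -1, 0, 0, 1, 0, 0, 0, -1, 0, 0, 1]

```text
clock: 14.87
ee_pos: [557.5, -1.5, 107.5]
eef_rot: [0.001, 0.062, 0.998, -0.0]
wrist_force: [-1.5, 0.2, -1.3]
gripper_width: 0.342
gripper_force: 79.6
```

Request:
play_rows:
  moves: [0, 0, 0, -1, 0, 0, 1, 0, 0, 0, -1, 0, 0, 1]

```text
clock: 15.03
ee_pos: [559.1, -1.7, 107.5]
eef_rot: [0.001, 0.062, 0.998, 0.0]
wrist_force: [-8.1, 1.0, 1.5]
gripper_width: 0.336
gripper_force: 80.1
```

Request:
play_rows:
  moves: [0, 0, 0, -1, 0, 0, 1, 0, 0, 0, 0, 0, 0, 1]

```text
clock: 15.2
ee_pos: [559.3, -1.6, 107.5]
eef_rot: [0.0, 0.062, 0.998, 0.0]
wrist_force: [-10.2, 1.5, 3.7]
gripper_width: 0.337
gripper_force: 80.4
```

Request:
play_rows:
  moves: [0, 0, 0, -1, 0, 0, 1, 0, 0, 0, 0, 0, 0, 1]

```text
clock: 15.37
ee_pos: [559.4, -1.6, 107.5]
eef_rot: [-0.001, 0.062, 0.998, 0.0]
wrist_force: [-15.4, 2.5, 6.2]
gripper_width: 0.339
gripper_force: 80.9
```

Request:
play_rows:
  moves: [0, 0, 0, 5, 0, 0, 1, 0, 0, 0, 12, 0, 0, 1, 0, 0, 0, 20, 0, 0, 1, 0, 0, 0, 20, 0, 0, 1, 0, 0, 0, 8, 0, -10, 1, 0, 0, 0.115, 0, 0, -10, 1, 0, 0, 0.115, 0, 0, -10, 1, 0, 0, 0.115, 0, 0, 0, 1, 0, 0, 0.115, 0, 0, 0, 1, 0, 0, 0.115, 0, 0, 0, 1]

```text
clock: 16.2
ee_pos: [497.7, 6.1, 138.9]
eef_rot: [0.003, 0.346, 0.938, 0.001]
wrist_force: [0.7, 0.0, -1.6]
gripper_width: 0.341
gripper_force: 79.7
```

Request:
play_rows:
  moves: [0, 0, 0.115, 0, 0, 0, 1, 0, 0, 0.115, 0, 0, 0, 1, 0, 0, 0.115, 0, 0, 0, 1, 0, 0, 0.115, 0, 0, 0, 1, 0, 0, 0.115, 0, 0, 0, 1, 0, 0, 0.115, 0, 0, 0, 1, 0, 0, 0.115, 0, 0, 0, 1, 0, 0, 0.115, 0, 0, 0, 1, 0, 0, 0.115, 0, 0, 0, 1, 0, 0, 0.115, 0, 0, 0, 1]

```text
clock: 17.03
ee_pos: [497.7, 6.1, 138.6]
eef_rot: [0.002, 0.8, 0.6, 0.002]
wrist_force: [0.2, -0.0, -1.9]
gripper_width: 0.339
gripper_force: 79.7
```

Request:
play_rows:
  moves: [0, 0, 0.115, 0, 0, 0, 1, 0, 0, 0.115, 0, 0, 0, 1, 0, 0, 0.09, 0, 0, 0, 1, 0, 0, 0, 0, 0, 0, 1, 0, 0, 0, 0, 0, 0, 1]

```text
clock: 17.45
ee_pos: [497.4, 6.1, 138.2]
eef_rot: [0.001, 0.884, 0.468, 0.002]
wrist_force: [0.2, 0.5, -1.1]
gripper_width: 0.337
gripper_force: 79.7
```

```bash
python3 - <<'E'
from h import *
goal((506,-59.3,81),55.35)
E
```

```text
t 17.45 at [497.4   6.1 138.2] psi 55.8 tilt z [ 4.5e-03 -4.0e-04 -1.0e+00] F [ 0.2  0.5 -1.1] w 0.337 gf 79.7 q6 2.18
 shift now [np.float64(-49.3), np.float64(43.9), np.float64(57.2)] turn z rad 0.009 shift after turn [np.float64(-48.9), np.float64(44.3), np.float64(57.2)]
level rotvec [ 0.004  -0.0022  0.    ]
```

Request:
play_rows:
  moves: [0.004, -0.002, 0.009, -16.3, 14.8, 0, 1, 0, 0, 0, -16.3, 14.8, 10, 1, 0, 0, 0, -16.3, 14.8, 15, 1, 0, 0, 0, 0, 0, 15, 1, 0, 0, 0, 0, 0, 8, 1, 0, 0, 0, 0, 0, 4, 1, 0, 0, 0, 0, 0, 0, 1]

```text
clock: 18.03
ee_pos: [505.1, -58.9, 84.8]
eef_rot: [-0.001, 0.886, 0.464, -0.001]
wrist_force: [0.1, 0.2, -1.9]
gripper_width: 0.334
gripper_force: 79.8
```

Request:
play_rows:
  moves: [0, 0, 0, 0, 0, 1.5, 1, 0, 0, 0, 0, 0, 1.5, 1, 0, 0, 0, 0, 0, 0, 1]

```text
clock: 18.28
ee_pos: [505.7, -59.0, 82.8]
eef_rot: [-0.0, 0.886, 0.463, -0.0]
wrist_force: [0.2, -0.4, -1.1]
gripper_width: 0.336
gripper_force: 79.8
```

Request:
play_rows:
  moves: [0, 0, 0, 0, 0, 1, 1, 0, 0, 0, 0, 0, 0.5, 1, 0, 0, 0, 0, 0, 0, 1]

```text
clock: 18.53
ee_pos: [505.4, -59.2, 80.9]
eef_rot: [-0.0, 0.886, 0.463, -0.001]
wrist_force: [-0.6, -0.4, -0.7]
gripper_width: 0.336
gripper_force: 79.8
```

Request:
play_rows:
  moves: [0, 0, 0, 0, 0, 1, 1, 0, 0, 0, 0, 0, 0, 1]

```text
clock: 18.7
ee_pos: [505.3, -59.3, 79.7]
eef_rot: [-0.0, 0.886, 0.463, -0.001]
wrist_force: [0.3, 0.1, -1.6]
gripper_width: 0.336
gripper_force: 79.8
```

Request:
play_rows:
  moves: [0, 0, 0, 0, 0, 0.7, 1, 0, 0, 0, 0, 0, 0, 1]

```text
clock: 18.87
ee_pos: [505.4, -59.3, 79.1]
eef_rot: [-0.0, 0.886, 0.463, -0.001]
wrist_force: [-0.1, -0.6, -1.1]
gripper_width: 0.34
gripper_force: 80.0
```

Request:
play_rows:
  moves: [0, 0, 0, 0, 0, 0.7, 1, 0, 0, 0, 0, 0, 0, 1]

```text
clock: 19.03
ee_pos: [505.4, -59.4, 79.1]
eef_rot: [-0.0, 0.886, 0.463, -0.0]
wrist_force: [-3.6, 0.0, 4.2]
gripper_width: 0.344
gripper_force: 80.6
```

Request:
play_rows:
  moves: [0, 0, 0, 0, 0, 0, 0, 0, 0, 0, 0, 0, 0, 0, 0, 0, 0, 0, 0, 0, 0, 0, 0, 0, 0, 0, 0, 0, 0, 0, 0, 0, 0, 0, 0, 0, 0, 0, 0, 0, -20, 0, 0, 0, 0, 0, 0, -35, 0, 0, 0, 0, 0, 0, -35, 0, 0, 0, 0, 0, 0, -35, 0, 0, 0, -0.119, 0, 0, -20, 0]

```text
clock: 19.87
ee_pos: [506.1, -59.4, 227.4]
eef_rot: [0.001, 0.858, 0.514, 0.001]
wrist_force: [1.1, 0.9, 0.0]
gripper_width: 0.997
gripper_force: 0.0
```

Request:
play_rows:
  moves: [0, 0, -0.119, 0, 0, 0, 0, 0, 0, -0.119, 0, 0, 0, 0, 0, 0, -0.119, 0, 0, 0, 0, 0, 0, 0, 0, 0, 0, 0]

```text
clock: 20.2
ee_pos: [505.7, -59.4, 223.5]
eef_rot: [-0.0, 0.75, 0.661, -0.0]
wrist_force: [0.1, 0.1, -1.0]
gripper_width: 0.997
gripper_force: 0.0
```

```bash
python3 - <<'E'
from h import *
goal((650,-20,230),82.7)
E
```

```text
t 20.2 at [505.7 -59.4 223.5] psi 82.7 tilt z [-1.2e-03  2.0e-04 -1.0e+00] F [ 0.1  0.1 -1. ] w 0.997 gf 0.0 q6 1.58
 shift now [np.float64(57.3), np.float64(138.2), np.float64(-6.5)] turn z rad 0.001 shift after turn [np.float64(57.4), np.float64(138.2), np.float64(-6.5)]
level rotvec [-0.0013 -0.0001  0.    ]
```

Request:
play_rows:
  moves: [-0.001, 0, 0, 14.3, 34.5, 0, 0, 0, 0, 0, 14.3, 34.5, 0, 0, 0, 0, 0, 14.3, 34.5, 0, 0, 0, 0, 0, 14.3, 34.5, 0, 0, 0, 0, 0, 0, 0, 0, 0, 0, 0, 0, 0, 0, 0, 0]

```text
clock: 20.7
ee_pos: [651.0, -20.2, 220.6]
eef_rot: [-0.002, 0.753, 0.658, -0.002]
wrist_force: [-1.1, -0.1, 0.0]
gripper_width: 1.002
gripper_force: 0.0
```

```bash
python3 - <<'E'
from h import *
p,im=snap('wrist')
goal((656,-13,100),82.7)
h=cv2.cvtColor(im,cv2.COLOR_RGB2HSV); m=((h[:,:,0]>7)&(h[:,:,0]<22)&(h[:,:,1]>180)&(h[:,:,2]>120)).astype(np.uint8)
n,lab,st,ce=cv2.connectedComponentsWithStats(m)
for i in range(1,n):
    if st[i,4]>800:
        print(st[i],ce[i]); c=cv2.boxPoints(cv2.minAreaRect(np.argwhere(lab==i)[:,::-1].astype(np.float32)))
        X=np.array([onz(p,u,v,68) for u,v in c]); print(X.round(1).tolist(),X.mean(0).round(1))
        for j in range(2):
            d=X[j+1]-X[j]; print(np.linalg.norm(d[:2]).round(1),np.degrees(np.arctan2(d[1],d[0])).round(1))
cv2.imwrite('pics/w6.png',im[:,:,::-1])
E
```

```text
t 20.75 at [650.  -20.7 222. ] psi 82.3 tilt z [-3.e-03  1.e-04 -1.e+00] F [-1.2 -0.1  0.4] w 1.001 gf 0.0 q6 1.67
 shift now [np.float64(8.4), np.float64(5.0), np.float64(122.0)] turn z rad -0.007 shift after turn [np.float64(8.4), np.float64(5.0), np.float64(122.0)]
level rotvec [-0.0029  0.0003  0.    ]
[224 171  65  35 857] [257.55192532 177.77712952]
[[635.6, 6.6, 68.0], [681.2, 0.5, 68.0], [678.5, -24.9, 68.0], [631.6, -18.6, 68.0]] [656.7  -9.1  68. ]
46.0 -7.7
25.6 -95.9
[ 423  248   89   73 3129] [475.46724193 281.36593161]
[[781.0, -121.3, 68.0], [791.3, -66.8, 68.0], [872.6, -99.2, 68.0], [867.4, -160.0, 68.0]] [ 828.1 -111.8   68. ]
55.5 79.2
87.5 -21.7
```

View pics/w6.png

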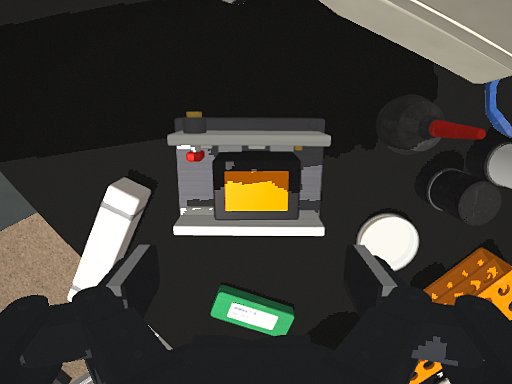

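Request:
play_rows:
  moves: [-0.003, 0, -0.004, 2.9, 1.8, 20, 0, 0, 0, 0, 2.8, 1.7, 25, 0, 0, 0, 0, 2.8, 1.7, 20, 0, 0, 0, 0, 0, 0, 20, 0, 0, 0, 0, 0, 0, 10, 0, 0, 0, 0, 0, 0, 0, 0]

```text
clock: 21.25
ee_pos: [654.6, -13.5, 126.9]
eef_rot: [-0.0, 0.752, 0.66, -0.0]
wrist_force: [-1.1, 0.3, -0.2]
gripper_width: 1.001
gripper_force: 0.0
```

```bash
python3 - <<'E'
from h import *
goal((656.3,-12.9,100),82.6)
E
```

```text
t 21.25 at [654.6 -13.5 126.9] psi 82.6 tilt z [-3.e-04 -3.e-04 -1.e+00] F [-1.1  0.3 -0.2] w 1.001 gf 0.0 q6 1.68
 shift now [np.float64(0.8), np.float64(1.6), np.float64(26.9)] turn z rad -0.001 shift after turn [np.float64(0.8), np.float64(1.6), np.float64(26.9)]
level rotvec [-0.0003  0.0003  0.    ]
```

Request:
play_rows:
  moves: [0, 0, 0, 0.8, 1.5, 10, 0, 0, 0, 0, 0, 0, 10, 0, 0, 0, 0, 0, 0, 6, 0, 0, 0, 0, 0, 0, 0, 0]

```text
clock: 21.58
ee_pos: [657.5, -12.5, 101.0]
eef_rot: [0.0, 0.751, 0.66, 0.0]
wrist_force: [-0.3, -0.3, -0.4]
gripper_width: 1.0
gripper_force: 0.0
```

Request:
play_rows:
  moves: [0, 0, 0, 0, 0, 0, 0.4, 0, 0, 0, 0, 0, 0, 0.4, 0, 0, 0, 0, 0, 0, 0.4, 0, 0, 0, 0, 0, 0, 0.4, 0, 0, 0, 0, 0, 0, 0.4]
  force: 45

```text
clock: 22.0
ee_pos: [655.7, -11.9, 103.5]
eef_rot: [-0.001, 0.751, 0.66, -0.001]
wrist_force: [-17.8, 3.8, 12.1]
gripper_width: 0.745
gripper_force: 53.3
```

Request:
play_rows:
  moves: [0, 0, 0, 0, -1.5, -1, 0.4, 0, 0, 0, 0, -1, -1, 0.4, 0, 0, 0, 0, 0, 0, 0.4]

```text
clock: 22.25
ee_pos: [655.1, -12.0, 104.4]
eef_rot: [0.001, 0.751, 0.66, 0.001]
wrist_force: [-4.4, 2.2, -0.4]
gripper_width: 0.741
gripper_force: 51.8
```

Request:
play_rows:
  moves: [0, 0, 0, 0, 0, -2, 0.4, 0, 0, 0, 0, 0, -3, 0.4, 0, 0, 0, 0, 0, 0, 0.4]

```text
clock: 22.5
ee_pos: [655.1, -12.2, 109.4]
eef_rot: [0.0, 0.751, 0.66, 0.0]
wrist_force: [-5.3, 1.0, -3.3]
gripper_width: 0.74
gripper_force: 51.6
```

Request:
play_rows:
  moves: [0, 0, 0, 0, 0, -5, 0.4, 0, 0, 0, 0, 0, -10, 0.4, 0, 0, 0, 0, 0, -20, 0.4, 0, 0, 0, 0, 0, -25, 0.4, 0, 0, 0, 0, 0, -25, 0.4, 0, 0, 0, 0, 0, 0, 0.4]

```text
clock: 23.0
ee_pos: [657.5, -12.3, 202.0]
eef_rot: [0.005, 0.751, 0.66, 0.005]
wrist_force: [0.9, 0.1, -1.8]
gripper_width: 0.739
gripper_force: 51.9
```

```bash
python3 - <<'E'
from h import *
goal((490,80,180),82.6)
print([(b['extent'],b['confidence']) for c in ['scene'] for b in (snap(c) and models.boxes_of(c,'cassette'))])
p=imaging.camera_params('scene'); print(proj(p,[[655,-12,170],[655,-12,60]]).round(0))
E
```

```text
t 23.0 at [657.5 -12.3 202. ] psi 82.7 tilt z [ 1.320e-02 -6.000e-04 -9.999e-01] F [ 0.9  0.1 -1.8] w 0.739 gf 51.9 q6 1.68
 shift now [np.float64(70.1), np.float64(-177.9), np.float64(22.0)] turn z rad 0.001 shift after turn [np.float64(69.9), np.float64(-178.0), np.float64(22.0)]
level rotvec [ 0.0131 -0.0011  0.    ]
[([236.0, 195.0, 19.9, 50.2], 0.77)]
[[253. 209.]
 [252. 236.]]
```

Request:
play_rows:
  moves: [0.013, -0.001, 0, 14, -35.6, 0, 0.4, 0, 0, 0, 14, -35.6, 0, 0.4, 0, 0, 0, 14, -35.6, 0, 0.4, 0, 0, 0, 14, -35.6, 0, 0.4, 0, 0, 0, 14, -35.6, 0, 0.4, 0, 0, 0, 0, 0, 15, 0.4, 0, 0, 0, 0, 0, 30, 0.4, 0, 0, 0, 0, 0, 20, 0.4, 0, 0, 0, 0, 0, 0, 0.4]

```text
clock: 23.85
ee_pos: [484.6, 79.8, 125.8]
eef_rot: [-0.005, 0.751, 0.661, -0.007]
wrist_force: [-1.0, 0.1, -3.9]
gripper_width: 0.742
gripper_force: 52.3
```

```bash
python3 - <<'E'
from h import *
goal((490,80,88),82.6)
E
```

```text
t 23.85 at [484.6  79.8 125.8] psi 82.7 tilt z [-1.720e-02 -8.000e-04 -9.999e-01] F [-1.   0.1 -3.9] w 0.742 gf 52.3 q6 1.86
 shift now [np.float64(0.9), np.float64(5.4), np.float64(37.8)] turn z rad 0.001 shift after turn [np.float64(0.9), np.float64(5.4), np.float64(37.8)]
level rotvec [-0.017  0.003  0.   ]
```

Request:
play_rows:
  moves: [0, 0, 0, 0, 0, 10, 0.4, 0, 0, 0, 0, 0, 10, 0.4, 0, 0, 0, 0, 0, 5, 0.4, 0, 0, 0, 0, 0, 0, 0.4, 0, 0, 0, 0, 0, 0, 0.4]

```text
clock: 24.27
ee_pos: [486.9, 80.0, 105.9]
eef_rot: [-0.004, 0.751, 0.66, -0.004]
wrist_force: [0.4, -0.3, -2.5]
gripper_width: 0.74
gripper_force: 52.6
```

```bash
python3 - <<'E'
from h import *
goal((490,80,88),82.6)
E
```

```text
t 24.27 at [486.9  80.  105.9] psi 82.6 tilt z [-1.050e-02  5.000e-04 -9.999e-01] F [ 0.4 -0.3 -2.5] w 0.74 gf 52.6 q6 1.86
 shift now [np.float64(0.4), np.float64(3.0), np.float64(17.9)] turn z rad 0.001 shift after turn [np.float64(0.4), np.float64(3.0), np.float64(17.9)]
level rotvec [-0.0105  0.0009  0.    ]
```

Request:
play_rows:
  moves: [-0.0105, 0.001, 0, 0, 0, 7, 0.4, 0, 0, 0, 0, 0, 5, 0.4, 0, 0, 0, 0, 0, 2, 0.4, 0, 0, 0, 0, 0, 0, 0.4, 0, 0, 0, 0, 0, 0, 0.4]

```text
clock: 24.68
ee_pos: [486.6, 80.1, 91.6]
eef_rot: [-0.0, 0.751, 0.66, -0.0]
wrist_force: [-0.4, 1.0, -2.0]
gripper_width: 0.747
gripper_force: 52.6
```

Request:
play_rows:
  moves: [0, 0, 0, 0, 0, 1, 0.4, 0, 0, 0, 0, 0, 0, 0.4]

```text
clock: 24.85
ee_pos: [486.8, 80.1, 90.8]
eef_rot: [0.0, 0.751, 0.66, 0.0]
wrist_force: [0.7, 0.3, -3.0]
gripper_width: 0.741
gripper_force: 52.6
```

Request:
play_rows:
  moves: [0, 0, 0, 0, 0, 1, 0.4, 0, 0, 0, 0, 0, 0, 0.4]

```text
clock: 25.02
ee_pos: [486.7, 80.0, 89.6]
eef_rot: [-0.0, 0.751, 0.66, 0.0]
wrist_force: [-1.4, 0.9, -2.8]
gripper_width: 0.74
gripper_force: 52.6
```

Request:
play_rows:
  moves: [0, 0, 0, 0, 0, 1, 0.4, 0, 0, 0, 0, 0, 0, 0.4]

```text
clock: 25.18
ee_pos: [486.6, 80.0, 88.6]
eef_rot: [-0.0, 0.751, 0.66, -0.0]
wrist_force: [-0.1, 0.2, -3.2]
gripper_width: 0.738
gripper_force: 52.6
```

```bash
python3 - <<'E'
from h import *
goal((490,80,88),82.6)
E
```

```text
t 25.18 at [486.6  80.   88.6] psi 82.7 tilt z [-2.e-04  0.e+00 -1.e+00] F [-0.1  0.2 -3.2] w 0.738 gf 52.6 q6 1.86
 shift now [np.float64(0.4), np.float64(3.3), np.float64(0.6)] turn z rad 0.001 shift after turn [np.float64(0.4), np.float64(3.3), np.float64(0.6)]
level rotvec [-0.0002 -0.      0.    ]
```

Request:
play_rows:
  moves: [0, 0, 0, 0, 0, 0.8, 0.4, 0, 0, 0, 0, 0, 0, 0.4]

```text
clock: 25.35
ee_pos: [486.6, 80.0, 87.8]
eef_rot: [-0.0, 0.751, 0.66, -0.0]
wrist_force: [-0.8, 0.6, -2.6]
gripper_width: 0.744
gripper_force: 52.6
```

Request:
play_rows:
  moves: [0, 0, 0, 0, 0, 0.7, 0.4, 0, 0, 0, 0, 0, 0, 0.4]

```text
clock: 25.52
ee_pos: [486.7, 80.1, 87.5]
eef_rot: [0.0, 0.751, 0.66, 0.0]
wrist_force: [-1.5, -1.3, 0.4]
gripper_width: 0.741
gripper_force: 52.9
```

Request:
play_rows:
  moves: [0, 0, 0, 0, 0, 0.5, 0.4, 0, 0, 0, 0, 0, 0, 0.4]

```text
clock: 25.68
ee_pos: [486.7, 80.1, 87.5]
eef_rot: [0.0, 0.751, 0.66, 0.0]
wrist_force: [-3.0, -0.7, 5.3]
gripper_width: 0.742
gripper_force: 53.5
```

Request:
play_rows:
  moves: [0, 0, 0, 0, 0, -0.5, 0, 0, 0, 0, 0, 0, 0, 0, 0, 0, 0, 0, 0, 0, 0, 0, 0, 0, 0, 0, 0, 0, 0, 0, 0, 0, 0, -15, 0, 0, 0, 0, 0, 0, -30, 0, 0, 0, 0, 0, 0, -30, 0, 0, 0, 0, 0, 0, -15, 0, 0, 0, -0.1122, 0, 0, 0, 0, 0, 0, -0.1122, 0, 0, 0, 0]

```text
clock: 26.52
ee_pos: [487.4, 80.2, 178.6]
eef_rot: [0.001, 0.67, 0.742, 0.001]
wrist_force: [-0.5, -0.6, -0.6]
gripper_width: 1.0
gripper_force: 0.0
```

Request:
play_rows:
  moves: [0, 0, -0.1122, 0, 0, 0, 0, 0, 0, -0.1122, 0, 0, 0, 0, 0, 0, -0.1122, 0, 0, 0, 0, 0, 0, -0.1122, 0, 0, 0, 0, 0, 0, -0.1122, 0, 0, 0, 0, 0, 0, -0.1122, 0, 0, 0, 0, 0, 0, -0.1122, 0, 0, 0, 0, 0, 0, -0.1122, 0, 0, 0, 0, 0, 0, -0.1122, 0, 0, 0, 0, 0, 0, -0.1122, 0, 0, 0, 0]

```text
clock: 27.35
ee_pos: [486.7, 80.0, 177.1]
eef_rot: [-0.0, 0.173, 0.985, 0.0]
wrist_force: [-0.1, -0.6, 0.2]
gripper_width: 0.998
gripper_force: 0.0
```

Request:
play_rows:
  moves: [0, 0, -0.1122, 0, 0, 0, 0, 0, 0, -0.1122, 0, 0, 0, 0, 0, 0, 0, 0, 0, 0, 0, 0, 0, 0, 0, 0, 0, 0]

```text
clock: 27.68
ee_pos: [486.7, 80.1, 177.2]
eef_rot: [0.0, 0.066, 0.998, 0.0]
wrist_force: [-0.2, 0.3, 0.3]
gripper_width: 0.997
gripper_force: 0.0
```

```bash
python3 - <<'E'
from h import *
goal((486.7,80.1,92),172.7)
p,im=snap('wrist'); cv2.imwrite('pics/w7.png',im[:,:,::-1])
h=cv2.cvtColor(im,cv2.COLOR_RGB2HSV); m=((h[:,:,0]>7)&(h[:,:,0]<22)&(h[:,:,1]>180)&(h[:,:,2]>90)).astype(np.uint8)
n,lab,st,ce=cv2.connectedComponentsWithStats(m)
for i in range(1,n):
    if st[i,4]>800:
        print(st[i],ce[i]); c=cv2.boxPoints(cv2.minAreaRect(np.argwhere(lab==i)[:,::-1].astype(np.float32)))
        X=np.array([onz(p,u,v,52) for u,v in c]); print(X.mean(0).round(1))
        for j in range(2):
            d=X[j+1]-X[j]; print(np.linalg.norm(d[:2]).round(1),np.degrees(np.arctan2(d[1],d[0])).round(1))
q,it=snap('top')
for l in ['cradle']: print(models.boxes_of('top',l)[:1])
E
```

```text
t 27.68 at [486.7  80.1 177.2] psi 172.5 tilt z [ 0.e+00  1.e-04 -1.e+00] F [-0.2  0.3  0.3] w 0.997 gf 0.0 q6 0.29
 shift now [np.float64(0.0), np.float64(0.0), np.float64(85.2)] turn z rad -0.004 shift after turn [np.float64(0.0), np.float64(0.0), np.float64(85.2)]
level rotvec [ 0.0001  0.     -0.    ]
[ 229  182   47   67 1043] [251.00671141 235.64621285]
[488.5  80.7  52. ]
29.3 82.4
45.9 -6.3
[{'extent': [328.8, 149.0, 22.9, 34.1], 'confidence': 0.55}]
```

View pics/w7.png

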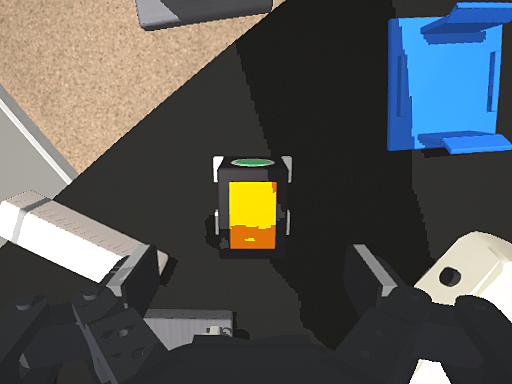

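Request:
play_rows:
  moves: [0, 0, -0.003, 0, 0, 25, 0, 0, 0, 0, 0, 0, 30, 0, 0, 0, 0, 0, 0, 20, 0, 0, 0, 0, 0, 0, 10, 0, 0, 0, 0, 0, 0, 0, 0, 0, 0, 0, 0, 0, 0, 0.6, 0, 0, 0, 0, 0, 0, 0.6, 0, 0, 0, 0, 0, 0, 0.6, 0, 0, 0, 0, 0, 0, 0.6, 0, 0, 0, 0, 0, 0, 0.6]
  force: 45

```text
clock: 28.67
ee_pos: [487.6, 80.3, 93.9]
eef_rot: [0.001, 0.063, 0.998, 0.0]
wrist_force: [-0.2, 1.0, 6.3]
gripper_width: 0.53
gripper_force: 47.9
```

Request:
play_rows:
  moves: [0, 0, 0, 0, 0, 0, 0.6, 0, 0, 0, 0, 0, 0, 0.6]

```text
clock: 28.83
ee_pos: [487.5, 80.3, 93.9]
eef_rot: [0.001, 0.063, 0.998, 0.0]
wrist_force: [-0.1, 0.1, 5.2]
gripper_width: 0.532
gripper_force: 47.8
```

Request:
play_rows:
  moves: [0, 0, 0, 0, 0, -5, 0.6, 0, 0, 0, 0, 0, -20, 0.6, 0, 0, 0, 0, 0, -35, 0.6, 0, 0, 0, 0, 0, -35, 0.6, 0, 0, 0, 8.1, 28.2, -20, 0.6, 0, 0, 0, 8.1, 28.2, 0, 0.6, 0, 0, 0, 8.1, 28.2, 0, 0.6, 0, 0, 0, 8.1, 28.2, 0, 0.6, 0, 0, 0, 8.1, 28.2, 0, 0.6, 0, 0, 0, 0, 0, 0, 0.6]

```text
clock: 29.67
ee_pos: [463.2, 228.7, 207.4]
eef_rot: [-0.0, 0.061, 0.998, 0.001]
wrist_force: [0.0, 0.4, -3.3]
gripper_width: 0.53
gripper_force: 47.6
```

Request:
play_rows:
  moves: [0, 0, 0, 0, 0, 0, 0.6, 0, 0, 0, 0, 0, 0, 0.6]

```text
clock: 29.83
ee_pos: [464.0, 224.9, 207.3]
eef_rot: [-0.0, 0.062, 0.998, -0.0]
wrist_force: [0.9, -0.8, -3.3]
gripper_width: 0.531
gripper_force: 47.6
```

```bash
python3 - <<'E'
from h import *
p,im=snap('wrist'); np.save('w8.npy',p,allow_pickle=True)
goal((417,235,150),178)
a=im[:230,130:420]; cv2.imwrite('pics/w8.png',cv2.resize(a,None,fx=2.6,fy=2.6,interpolation=cv2.INTER_CUBIC)[:,:,::-1])
E
```

```text
t 29.88 at [464.1 224.5 207.3] psi 172.8 tilt z [-2.e-04 -3.e-04 -1.e+00] F [-0.4 -1.  -3.1] w 0.528 gf 47.6 q6 0.58
 shift now [np.float64(48.0), np.float64(4.6), np.float64(57.3)] turn z rad -0.091 shift after turn [np.float64(47.4), np.float64(8.9), np.float64(57.3)]
level rotvec [-0.0003 -0.0002  0.    ]
```

View pics/w8.png

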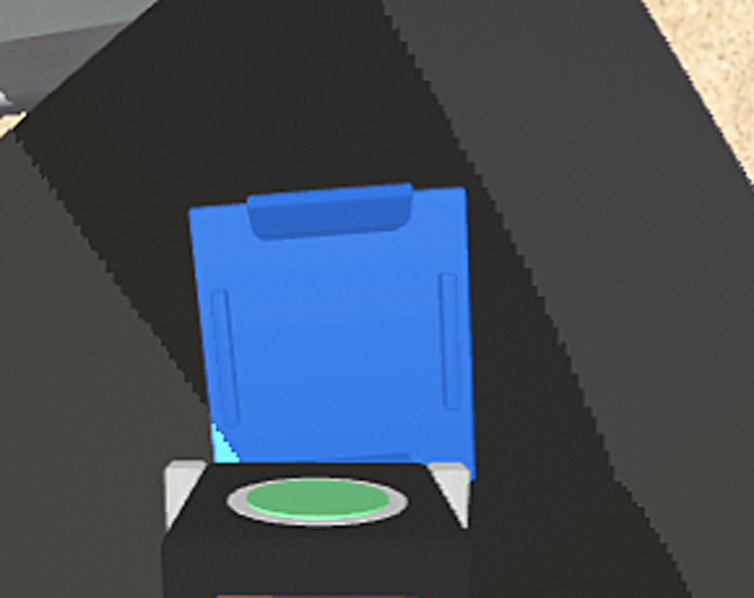

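```bash
python3 - <<'E'
from h import *
p=np.load('w8.npy',allow_pickle=True).item()
P=lambda u,v,z: onz(p,u/2.6+130,v/2.6,z)[:2]
a=lambda d: np.degrees(np.arctan2(d[1],d[0])).round(1)
c1,c2=P(190,209,6),P(465,187,6); print('near base edge',c1,c2,np.linalg.norm(c1-c2),a(c2-c1))
r1,r2=P(475,478,6),c2; print('R side',r1,a(r1-r2),np.linalg.norm(r1-r2))
l1,l2=P(211,438,6),c1; print('L side',l1,a(l1-l2))
f1,f2=P(247,196,51),P(411,184,51); print('flare',f1,f2,np.linalg.norm(f1-f2),a(f2-f1),(f1+f2)/2)
L=[P(226,290,12),P(239,424,12)];Rr=[P(440,275,12),P(446,408,12)]; print('rails',L,Rr,'ang',a(L[1]-L[0]),a(Rr[1]-Rr[0]),'mid',np.mean(L+Rr,0), np.linalg.norm(np.mean(L,0)-np.mean(Rr,0)))
m=(c1+c2)/2
for y in (-2,-3,-4,-5): 
    t=np.radians(y); print(y,m+48*np.array([np.cos(t),np.sin(t)]))
E
```

```text
near base edge [370.7333946  197.16171195] [374.80201263 283.89883712] 86.83249700321899 87.3
R side [469.10842462 279.69248566] -2.6 94.40017338640611
L side [444.23134956 192.44182402] -3.7
flare [373.87493654 218.50203705] [376.16960516 261.47272545] 43.03191333815846 86.9 [375.02227085 239.98738125]
rails [array([396.96684515, 205.3764835 ]), array([439.75183413, 203.18577822])] [array([400.69541323, 272.70786852]), array([442.8896569 , 270.95859233])] ang -2.9 -2.4 mid [420.07593735 238.05718064] 67.63928581880296
-2 [420.73846331 238.8550987 ]
-3 [420.70192128 238.01814864]
-4 [420.65077803 237.1819638 ]
-5 [420.58504912 236.34679889]
```

Request:
play_rows:
  moves: [0, 0, -0.079, 0, 0, 0, 0.6, 0, 0, 0, 22.6, 5.6, 0, 0.6, 0, 0, 0, 22.6, 5.6, 0, 0.6, 0, 0, 0, 0, 0, 15, 0.6, 0, 0, 0, 0, 0, 15, 0.6, 0, 0, 0, 0, 0, 0, 0.6, 0, 0, 0, 0, 0, 0, 0.6]

```text
clock: 30.47
ee_pos: [419.4, 237.3, 177.0]
eef_rot: [-0.001, 0.024, 1.0, -0.0]
wrist_force: [0.8, 0.4, -2.4]
gripper_width: 0.532
gripper_force: 47.6
```

```bash
python3 - <<'E'
from h import *
goal((419.5,237.9,100),177.3)
E
```

```text
t 30.47 at [419.4 237.3 177. ] psi 177.3 tilt z [-1.1e-03 -7.0e-04 -1.0e+00] F [ 0.8  0.4 -2.4] w 0.532 gf 47.6 q6 0.56
 shift now [np.float64(-0.1), np.float64(0.6), np.float64(77.0)] turn z rad -0.0 shift after turn [np.float64(-0.1), np.float64(0.6), np.float64(77.0)]
level rotvec [-0.0007 -0.001   0.    ]
```

Request:
play_rows:
  moves: [0, 0, 0, 0, 0.5, 20, 0.6, 0, 0, 0, 0, 0, 7, 0.6, 0, 0, 0, 0, 0, 5, 0.6, 0, 0, 0, 0, 0, 5, 0.6, 0, 0, 0, 0, 0, 5, 0.6]

```text
clock: 30.88
ee_pos: [419.8, 238.7, 135.5]
eef_rot: [0.0, 0.023, 1.0, 0.0]
wrist_force: [0.8, -0.3, -2.9]
gripper_width: 0.526
gripper_force: 47.6
```

Request:
play_rows:
  moves: [0, 0, 0, 0, 0, 5, 0.6, 0, 0, 0, 0, 0, 5, 0.6, 0, 0, 0, 0, 0, 5, 0.6]

```text
clock: 31.13
ee_pos: [419.6, 238.8, 120.0]
eef_rot: [0.0, 0.023, 1.0, 0.0]
wrist_force: [-0.5, 0.2, -3.4]
gripper_width: 0.531
gripper_force: 47.6
```

Request:
play_rows:
  moves: [0, 0, 0, 0, 0, 5, 0.6, 0, 0, 0, 0, 0, 5, 0.6, 0, 0, 0, 0, 0, 4, 0.6, 0, 0, 0, 0, 0, 0, 0.6]

```text
clock: 31.47
ee_pos: [419.1, 238.6, 105.2]
eef_rot: [-0.001, 0.023, 1.0, -0.0]
wrist_force: [-0.5, -0.7, -4.2]
gripper_width: 0.53
gripper_force: 47.6
```

No side force, so it is going in freely.

Request:
play_rows:
  moves: [0, 0, 0, 0, 0, 2, 0.6, 0, 0, 0, 0, 0, 2, 0.6, 0, 0, 0, 0, 0, 0, 0.6]

```text
clock: 31.72
ee_pos: [419.5, 238.8, 102.0]
eef_rot: [-0.0, 0.023, 1.0, -0.0]
wrist_force: [-0.2, 0.4, -3.3]
gripper_width: 0.53
gripper_force: 47.6
```

Request:
play_rows:
  moves: [0, 0, 0, 0, 0, 1, 0.6, 0, 0, 0, 0, 0, 0, 0.6]

```text
clock: 31.88
ee_pos: [419.5, 238.8, 101.2]
eef_rot: [0.0, 0.023, 1.0, 0.0]
wrist_force: [0.1, 0.3, -2.4]
gripper_width: 0.532
gripper_force: 47.6
```

Request:
play_rows:
  moves: [0, 0, 0, 0, 0, 0.8, 0.6, 0, 0, 0, 0, 0, 0, 0.6]

```text
clock: 32.05
ee_pos: [419.5, 238.8, 100.4]
eef_rot: [0.0, 0.023, 1.0, 0.0]
wrist_force: [-1.0, 0.1, -3.4]
gripper_width: 0.533
gripper_force: 47.6
```

Request:
play_rows:
  moves: [0, 0, 0, 0, 0, 0.8, 0.6, 0, 0, 0, 0, 0, 0, 0.6]

```text
clock: 32.22
ee_pos: [419.6, 238.8, 100.0]
eef_rot: [0.0, 0.023, 1.0, 0.0]
wrist_force: [-2.5, -0.7, 0.0]
gripper_width: 0.525
gripper_force: 48.1
```

Request:
play_rows:
  moves: [0, 0, 0, 0, 0, 0.6, 0.6, 0, 0, 0, 0, 0, 0, 0.6]

```text
clock: 32.38
ee_pos: [419.5, 238.8, 99.9]
eef_rot: [0.0, 0.023, 1.0, 0.0]
wrist_force: [-5.0, -1.9, 7.5]
gripper_width: 0.531
gripper_force: 48.9
```

Request:
play_rows:
  moves: [0, 0, 0, 0, 0, 0.4, 0.6, 0, 0, 0, 0, 0, 0, 0.6]

```text
clock: 32.55
ee_pos: [419.5, 238.8, 99.9]
eef_rot: [0.0, 0.023, 1.0, 0.0]
wrist_force: [-6.1, -3.0, 10.3]
gripper_width: 0.535
gripper_force: 49.4
```

Request:
play_rows:
  moves: [0, 0, 0, 0, 0, -0.6, 0, 0, 0, 0, 0, 0, 0, 0, 0, 0, 0, 0, 0, 0, 0, 0, 0, 0, 0, 0, 0, 0, 0, 0, 0, 0, 0, 0, 0, 0, 0, 0, 0, 0, -10, 0, 0, 0, 0, 0, 0, -25, 0, 0, 0, 0, 0, 0, -35, 0, 0, 0, 0, 0, 0, -30, 0, 0, 0, 0, 0, 0, 0, 0]

```text
clock: 33.38
ee_pos: [421.1, 239.7, 206.1]
eef_rot: [0.004, 0.023, 1.0, 0.002]
wrist_force: [1.0, 0.3, -0.1]
gripper_width: 1.003
gripper_force: 0.0
```

```bash
python3 - <<'E'
from h import *
goal((419.5,238.8,200))
p,im=snap('wrist'); q,sc=snap('scene')
a=im[80:320,100:400]; b=cv2.resize(sc[80:320,160:330],None,fx=1.8,fy=1.8,interpolation=cv2.INTER_CUBIC); a=cv2.resize(a,None,fx=1.6,fy=1.6); a=np.vstack([a,np.zeros((432-384,a.shape[1],3),np.uint8)])
cv2.imwrite('pics/w9.png',np.hstack([a,b])[:,:,::-1])
E
```

```text
t 33.38 at [421.1 239.7 206.1] psi 177.4 tilt z [ 0.0075  0.0043 -1.    ] F [ 1.   0.3 -0.1] w 1.003 gf 0.0 q6 0.56
 shift now [np.float64(1.5), np.float64(-0.9), np.float64(6.1)] level rotvec [ 0.0047  0.0073 -0.    ]
```

View pics/w9.png

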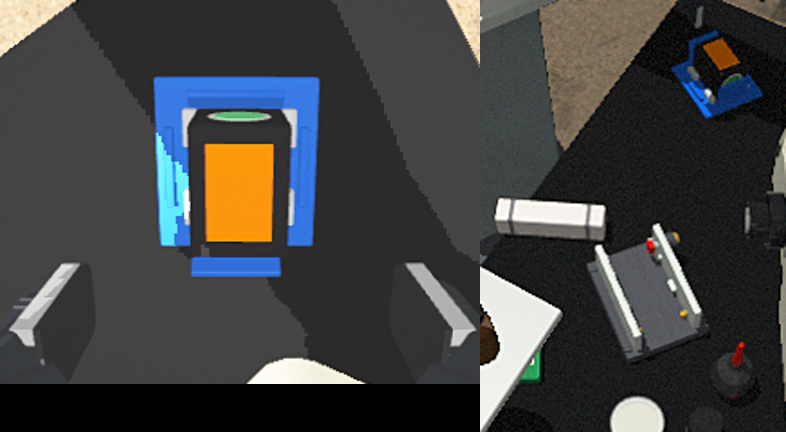

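The cassette sits level in the cradle between the end walls and rails, the block lies on the desk, and the bystanders look undisturbed. I'm handing the job in.

```bash
python3 -c "
from rig import arm
print(arm.job_done())"
```

```text
the job is handed in; nothing more can be done
None
```

The job is handed in at about 33 s: the cassette was knocked free with the block and lifted out, stood on the bare desk, re-gripped across its sides and set down in the blue cradle. The block lies on the desk and the last pictures show the bystanders undisturbed; no verdict came back.

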